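Tip the noodle sample into the weighing beaker

ROBOT

A 6-joint arm with a two-finger parallel gripper is mounted at the origin on the work surface. World frame = base frame: x ahead of the robot, y to its left, z up, the work surface at z = 0. Lengths are in m, angles in rad, forces in N, time in s.
With the tool pointing down it reaches from about 0.375 to 0.9 m from the base axis. Payload 3.1 kg.
Tool frame: the origin (TCP) lies at the very end of the fingers, on their centre line; the grasp point (between the pads) lies ctrl.pinch_z behind it (ctrl.pinch_z is the distance from the TCP to the grasp point, in m); z points along the fingers, y is the line along which they close (so a half turn about z gives the same grasp; the last joint's range is limited). The gripper opens to 85 mm and grips with 20 to 120 N. Pads are 22 mm wide; open, the fingers measure 114 mm over their backs; the gripper's body (76 mm by 85 mm) begins 54 mm behind the grasp point. The pads swing forward as they close: fully open they stand 13 mm farther back than shut.
Start: joints at [0.96, 0.527, 1.433, -0, 1.181, -0.178], TCP at [0.262, 0.567, 0.231] pointing down, gripper open.
Joint ranges: [-3.08, 3.08], [-0.75, 2.2], [0.22, 2.44], [-1.43, 4.57], [0, 2.65], [-2.85, 2.85]. Speed limits (rad/s): [2.79, 2.79, 3.14, 3.14, 3.14, 3.14].

INTERFACE

Orientations are given as a 3x3 rotation matrix whose columns are the frame's x, y, z axes.
In Python, from workcell import telemetry, imaging, ctrl gives the robot as it stands. The module is installed in compiled form; this text tells all that it offers.
- The arm moves only by the tool apply_moves, never from a script. Its argument "series" is a list of rows, each a list of 3 entries, a list of its own where there are three numbers: the shift along the tool's x, y, z scaled (see below), then the turn, a rotation vector about the tool's x, y, z scaled (see below), then the opening, from -1 (shut) to 1 (fully open). In form: [[[tx, ty, tz], [rx, ry, rz], jaw], ...]. A call has 1 to 20 rows; each row is the pose to reach, as a shift and turn from the pose commanded when the call began, along the tool's axes at that moment, turning the shorter way round; what a row does not reach only later rows make up. The controller multiplies each number of a shift by 0.12 m and each number of a turn by pi rad. A row lasts 1/8 s, in which the tool goes at most 62.5 mm and 10.7 degrees, less where a joint would pass 70% of its speed; a pose out of reach is approached as far as the arm can. A call with a number of a shift or a turn outside -1 to 1 is refused whole. A call with a gripper value outside its range is refused whole. The fingers move at their own pace and stop on an object; "squeeze" is the grip in N (left out, the last holds). Time passes only in rows, so rows that repeat a pose let the fingers close. It gives the time, the measured TCP pose, the force, the opening and the grip force at its end, in the units of the state.
- telemetry.state(): the state, without advancing time (a new reading comes with each control period).
- imaging.grab_frame(name): name is "scene" or "top" or "wrist"; returns a dict with "pixels" (400x640x3 uint8, red, green, blue), "depth" (400x640 float32, m along the optical axis (not along the pixel's ray), 0 where there is no reading), "fx", "fy", "cx", "cy" (pixels), "D" ([k1, k2, p1, p2, k3] as OpenCV has them; the pictures are not rectified), "R" (3x3) and "t" (3): a world point X has camera coordinates R X + t; the wrist camera has in their place "tool_from_camera" (4x4, takes a point from camera to tool coordinates, whose origin is the TCP and whose axes are the flange's). Camera axes: x right, y down, z forward; pixel columns grow to the right and rows downward; lengths in m; the calibration is good to about 2 mm. A picture is of the moment at which its call begins: read the wrist's pose just before it.
- ctrl.hand_in(): hands the job in; it is judged then, once.
The state is a dict: "t": time; "q": joint angles; "joint_velocities": joint speeds; "joint_efforts": joint torques, N m; "tool_pos": TCP position; "tcp_rot": TCP orientation; "force": force on the tool from outside, world axes, zero at the start; "moment": the same for the moment, N m; "opening": finger opening in m; "finger_force": force on a finger pad.
Only numpy, scipy, OpenCV 4.12 (cv2) and the standard library are available. Lean on these libraries where they do the work, as an engineer would, in place of code of your own. Each camera call takes 0.05 s, during which the arm holds its last target. There are 200 camera calls.

TASK

Pour all eight yellow noodle nuggets out of the blue cup into the glass beaker on the balance, then stand the empty blue cup upright and centred on the free post of the drying stand. Do not shove the beaker about, lean on the balance, or knock or shift the bottle, the jar, the brass weight or the white cup.

Things in the scene. Friction and masses are not known exactly. Their poses are not given: they have to be found in the camera images.
- cup: Blue plastic sample cup, open on top, holding the eight pieces. Slightly tapered: outer diameter 60 mm at the foot, 66 mm at the rim, 80 mm high, walls 3 mm, floor 4 mm; about 60 g. Origin: centre of its underside, z towards the mouth. It starts standing upright on the bench.
- cup_rim (a point): Centre of the blue cup's mouth, 80 mm above the cup's origin.
- beaker: Clear glass beaker, open on top, standing on the balance: outer diameter 94 mm at the foot, 100 mm at the rim, 75 mm high, walls 3 mm, floor 4 mm; about 160 g, loose. Origin: centre of its underside, z up.
- balance: Fixed laboratory balance: white body 200 mm (its x) by 170 mm (its y), 52 mm high, with a display on the -x end and a square steel pan 150 x 150 mm whose top is 62 mm above the bench. Origin: centre of the underside, at bench height.
- pan (a point): Centre of the top of the balance's steel pan, 62 mm above the bench.
- stand: Fixed steel drying stand: base plate 90 mm (its x) by 220 mm (its y), 8 mm thick, with two upright posts at y = +65 and -65 mm, each topped by a round black pad 44 mm in diameter whose top is 60 mm above the bench. The +y post is free, the -y post carries the white cup. Origin: centre of the underside, at bench height.
- free_post (a point): Centre of the top of the free post's pad, 60 mm above the bench.
- clean_cup: White cup of the same shape and size as the blue one, empty, standing on the other post of the stand; loose. Origin: centre of its underside.
- bottle: Amber glass bottle with black cap, diameter 56 mm, 170 mm high, loose, upright. Origin: centre of its underside.
- jar: Clear closed jar with a red cap, diameter 64 mm, 85 mm high, loose, upright. Origin: centre of its underside.
- weight: Brass calibration weight with a knob, diameter 44 mm, 66 mm high, loose, upright. Origin: centre of its underside.
- piece0: Yellow noodle nugget 1 of 8: a rounded double ball 23 mm long and 15 mm thick, 10 g; it starts in the blue cup. Origin: its centre.
- piece1: Yellow noodle nugget 2 of 8: a rounded double ball 23 mm long and 15 mm thick, 10 g; it starts in the blue cup. Origin: its centre.
- piece2: Yellow noodle nugget 3 of 8: a rounded double ball 23 mm long and 15 mm thick, 10 g; it starts in the blue cup. Origin: its centre.
- piece3: Yellow noodle nugget 4 of 8: a rounded double ball 23 mm long and 15 mm thick, 10 g; it starts in the blue cup. Origin: its centre.
- piece4: Yellow noodle nugget 5 of 8: a rounded double ball 23 mm long and 15 mm thick, 10 g; it starts in the blue cup. Origin: its centre.
- piece5: Yellow noodle nugget 6 of 8: a rounded double ball 23 mm long and 15 mm thick, 10 g; it starts in the blue cup. Origin: its centre.
- piece6: Yellow noodle nugget 7 of 8: a rounded double ball 23 mm long and 15 mm thick, 10 g; it starts in the blue cup. Origin: its centre.
- piece7: Yellow noodle nugget 8 of 8: a rounded double ball 23 mm long and 15 mm thick, 10 g; it starts in the blue cup. Origin: its centre.
Things that resemble listed ones, but are neither listed nor needed, are in the scene too. Of the things that look like the cup, the largest one is meant. What is shaped like the stand but green is not meant.

How it is judged:
On the way:
1. all eight nuggets have been poured into the beaker (z of piece0 in the frame of beaker between 0 and 0.075 m and horizontal distance between each of piece0, piece1, piece2, piece3, piece4, piece5, piece6, piece7 and beaker below 0.048 m and z of piece1 in the frame of beaker between 0 and 0.075 m and z of piece2 in the frame of beaker between 0 and 0.075 m and z of piece3 in the frame of beaker between 0 and 0.075 m and z of piece4 in the frame of beaker between 0 and 0.075 m and z of piece5 in the frame of beaker between 0 and 0.075 m and z of piece6 in the frame of beaker between 0 and 0.075 m and z of piece7 in the frame of beaker between 0 and 0.075 m), for 0.2 s.
At the end, for the whole second after the job is handed in: All eight nuggets lie at rest inside the beaker; the beaker stands upright on the pan (within 45 mm of its centre); the blue cup stands upright (tilt under 0.1 rad) on the free post's pad, its axis within 15 mm of the post's (all of step 1 and angle between each of beaker, cup's own z axis and vertical below 0.1 rad and horizontal distance between beaker and pan below 0.045 m and z of beaker in the frame of pan below 0.006 m and horizontal distance between cup and free_post below 0.015 m and z of cup in the frame of free_post between -0.004 and 0.006 m and linear speed of cup below 0.02 m/s and linear speed of each of piece0, piece1, piece2, piece3, piece4, piece5, piece6, piece7 below 0.05 m/s); the robot touches nothing.
It fails at once if the beaker is shoved more than 25 mm or tipped more than 0.35 rad (distance of beaker from where it was at the start of the episode above 0.025 m or angle between beaker's own z axis and vertical above 0.35 rad).
It fails at once if the arm, fingers or cup press on the balance with more than 8 N (contact force between any of the arm, the fingers, cup and balance above 8 N).
It fails at once if the bottle, jar, weight or white cup is shifted more than 25 mm or tipped more than 0.35 rad (distance of any of bottle, jar, weight, clean_cup from where it was at the start of the episode above 0.025 m or angle between any of bottle, jar, weight, clean_cup's own z axis and vertical above 0.35 rad).
It also fails if it takes over 64 s, if anything falls off the work surface, if the arm or the gripper's body presses on something with over 40 N, if the wrist force passes 120 N, or if a joint passes its speed limit or range.

## Working session

There is one attempt and no reset: what is moved stays moved. The work goes in short steps, Python scripts to look and compute and a tool call to move; the robot and the scene stay as the last step left them, time stands still between calls to the robot, and variables do not carry over. Pictures are saved under pics/ and viewed, at most 10 in all, crops included, and the job is handed in when it is done.

Besides the shell and the picture viewer there is one more tool, called after ">>>" as name(argument=value, ...), one argument or row to a line, values as JSON. apply_moves: Moves the arm, as the interface text tells. Its arguments: {"type":"object","properties":{"series":{"type":"array","items":{"type":"array"}},"squeeze":{"type":"number"}},"required":["series"]}

```bash
mkdir -p pics; python3 - <<'E'
from workcell import telemetry, imaging, ctrl
import cv2,numpy as np,pickle
s=telemetry.state(); print(s, ctrl.pinch_z)
for n in ("scene","top"):
    f=imaging.grab_frame(n); pickle.dump(f,open(f"{n}.pkl","wb"))
    cv2.imwrite(f"pics/{n}0.png",f["pixels"][:,:,::-1])
    print(n,f["fx"],f["cx"],f["cy"],f["D"],f["R"],f["t"],(f["depth"]>0).mean())
E
```

```text
{'t': 0.0, 'q': array([ 9.59525961e-01,  5.28483127e-01,  1.43390763e+00,  1.40411056e-05,
        1.18140472e+00, -1.78510561e-01]), 'joint_velocities': array([-9.59512638e-04, -6.68315602e-04, -8.92826982e-04, -4.09977815e-05,
        2.40522275e-05, -5.81204615e-04]), 'joint_efforts': array([ 1.33772250e-03, -4.42352450e+01, -1.78028530e+01, -3.31629917e-05,
        8.26572912e-03,  2.60720111e-05]), 'tool_pos': array([0.26166662, 0.56679405, 0.23032151]), 'tcp_rot': array([[-9.07809309e-01,  4.19381251e-01, -1.27485881e-03],
       [ 4.19382994e-01,  9.07807621e-01, -1.79648382e-03],
       [ 4.03914913e-04, -2.16551884e-03, -9.99997574e-01]]), 'force': array([ 0.34421595,  0.05593858, -0.65835428]), 'moment': array([-0.01170802,  0.01936601, -0.00568594]), 'finger_force': 0.0, 'opening': 0.08556620674787462} 0.0187
scene 519.4914039869091 316.2565223134829 209.02343697222602 [0.03041234 0.         0.         0.         0.        ] [[ 0.14032954  0.99000725 -0.0139017 ]
 [ 0.75077577 -0.11555197 -0.65037181]
 [-0.64547918  0.08082932 -0.75948881]] [-0.07694228 -0.25953471  1.85368638] 0.9962265625
top 435.3266636962183 326.94395591760264 201.95805913395753 [-0.07966487  0.          0.          0.          0.        ] [[-0.00728472 -0.99996489 -0.00414146]
 [-0.98668889  0.00786073 -0.16242918]
 [ 0.16245603  0.00290308 -0.98671151]] [0.00962236 0.42918305 1.06571324] 0.9959765625
```

View pics/scene0.png

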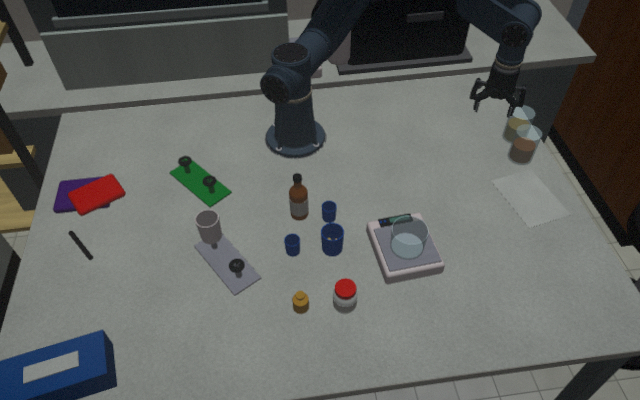

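View pics/top0.png

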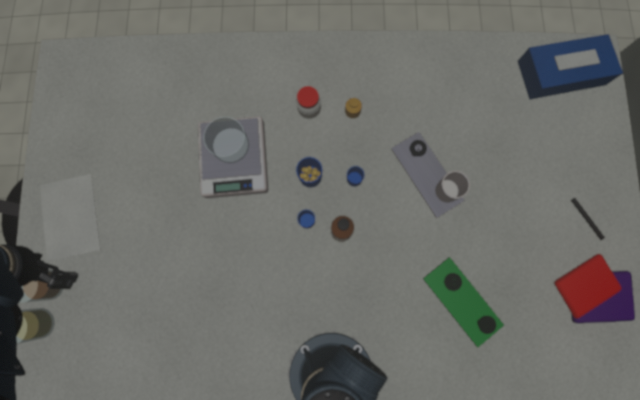

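The top view shows three blue cups: a large one with yellow nuggets at (309,171), and small ones at (355,176) and (306,219). I choose (309,171). The beaker is at (227,140) on the balance (232,157). The grey stand's free post is at (418,148) and its white cup at (452,186). The green stand at (463,300) is the decoy. The bottle is at (342,228), the jar at (308,98) and the weight at (353,107).

```bash
cat > h.py <<'E'
import cv2,numpy as np,pickle
def rays(f,uv):
    K=np.array([[f["fx"],0,f["cx"]],[0,f["fy"],f["cy"]],[0,0,1]])
    n=cv2.undistortPoints(np.float64(uv).reshape(-1,1,2),K,np.float64(f["D"])).reshape(-1,2)
    return np.c_[n,np.ones(len(n))]
def plane(f,uv,z):
    r=rays(f,uv)@f["R"]; c=-f["R"].T@f["t"]
    return c+r*((z-c[2])/r[:,2])[:,None]
def cloud(f):
    v,u=np.mgrid[:400,:640]; r=rays(f,np.c_[u.ravel(),v.ravel()])*f["depth"].reshape(-1,1)
    return ((r-f["t"])@f["R"]).reshape(400,640,3)
def circ(p):
    A=np.c_[2*p[:,:2],np.ones(len(p))]; s=np.linalg.lstsq(A,(p[:,:2]**2).sum(1),rcond=None)[0]
    return s[:2],np.sqrt(s[2]+s[0]**2+s[1]**2)
E
python3 - <<'E'
from h import *
f=pickle.load(open("top.pkl","rb"));P=cloud(f);im=f["pixels"]
g=pickle.load(open("scene.pkl","rb"));Q=cloud(g)
def band(n,c,r,z0,z1):
    for nm,C in(("top",P),("scene",Q)):
        m=(np.hypot(C[...,0]-c[0],C[...,1]-c[1])<r)&(C[...,2]>z0)&(C[...,2]<z1)
        p=C[m]
        if len(p)<8: print(n,nm,len(p));continue
        h=cv2.minEnclosingCircle(np.float32(p[:,:2])); print(n,nm,len(p),"enc",np.round(h[0],4),round(h[1],4),"mean",p.mean(0).round(4))
def at(u,v,z): return plane(f,[[u,v]],z)[0]
for n,uv,z,r,b in [("cup",(309,171),.08,.045,(.07,.09)),("beaker",(226,140),.13,.07,(.126,.15)),("jar",(308,98),.085,.045,(.07,.1)),("weight",(353,107),.06,.035,(.045,.08)),("bottle",(342,225),.17,.045,(.15,.18)),("white",(452,186),.14,.045,(.13,.15)),("post",(418,148),.06,.035,(.05,.07)),("s1",(355,176),.05,.03,(.03,.08)),("s2",(306,219),.05,.03,(.03,.08))]:
    c=at(*uv,z); print(n,"ray",c.round(4)); band(n,c,r,*b)
# hsv contours
hsv=cv2.cvtColor(im,cv2.COLOR_RGB2HSV)
c=at(232,157,.06)
m=(np.hypot(P[...,0]-c[0],P[...,1]-c[1])<.15)&(P[...,2]>.03)&(P[...,2]<.068)
pts=P[m][:,:2]; print("balance",cv2.minAreaRect(np.float32(pts)))
m=(np.hypot(P[...,0]-at(430,172,0)[0],P[...,1]-at(430,172,0)[1])<.16)&(P[...,2]>.004)&(P[...,2]<.02)
print("stand",cv2.minAreaRect(np.float32(P[m][:,:2])))
a=cv2.resize(im[70:250,180:480],None,fx=2.6,fy=2.6,interpolation=cv2.INTER_CUBIC)
cv2.imwrite("pics/crop1.png",cv2.convertScaleAbs(a[:,:,::-1],alpha=1.5))
E
```

```text
cup ray [0.4992 0.0497 0.08  ]
cup top 124 enc [0.505  0.0509] 0.0331 mean [0.5044 0.0495 0.0775]
cup scene 125 enc [0.5078 0.0515] 0.0353 mean [0.5088 0.0513 0.0757]
beaker ray [0.565  0.2452 0.13  ]
beaker top 270 enc [0.5723 0.2504] 0.0513 mean [0.5758 0.2507 0.1337]
beaker scene 238 enc [0.5753 0.251 ] 0.0528 mean [0.5768 0.2528 0.1326]
jar ray [0.6873 0.0521 0.085 ]
jar top 389 enc [0.6936 0.0535] 0.0291 mean [0.6914 0.0534 0.0837]
jar scene 366 enc [0.6975 0.0567] 0.0305 mean [0.7003 0.0553 0.0826]
weight ray [ 0.6722 -0.0626  0.06  ]
weight top 112 enc [ 0.683 -0.064] 0.0195 mean [ 0.6823 -0.0633  0.0586]
weight scene 99 enc [ 0.693  -0.0618] 0.02 mean [ 0.6914 -0.0625  0.0584]
bottle ray [ 0.3555 -0.0267  0.17  ]
bottle top 115 enc [ 0.3598 -0.0281] 0.0131 mean [ 0.3592 -0.028   0.1691]
bottle scene 78 enc [ 0.3643 -0.0286] 0.0154 mean [ 0.3667 -0.0274  0.1645]
white ray [ 0.4471 -0.2833  0.14  ]
white top 162 enc [ 0.4509 -0.2914] 0.0332 mean [ 0.4538 -0.293   0.1372]
white scene 145 enc [ 0.4558 -0.2896] 0.0348 mean [ 0.455  -0.2889  0.1352]
post ray [ 0.5618 -0.2253  0.06  ]
post top 231 enc [ 0.5621 -0.2249] 0.0223 mean [ 0.562  -0.2248  0.0591]
post scene 181 enc [ 0.5674 -0.2221] 0.0232 mean [ 0.5678 -0.2226  0.0578]
s1 ray [ 0.4925 -0.0649  0.05  ]
s1 top 118 enc [ 0.4977 -0.0642] 0.023 mean [ 0.4999 -0.0642  0.0468]
s1 scene 159 enc [ 0.4988 -0.0636] 0.0241 mean [ 0.4984 -0.0633  0.043 ]
s2 ray [0.3844 0.0585 0.05  ]
s2 top 88 enc [0.3881 0.06  ] 0.0227 mean [0.3907 0.0616 0.048 ]
s2 scene 150 enc [0.3892 0.0622] 0.0262 mean [0.3896 0.0609 0.0438]
balance ((0.5511605143547058, 0.2500448524951935), (0.1993890255689621, 0.173339381814003), 4.191882610321045)
stand ((0.5135466456413269, -0.27148571610450745), (0.3011699914932251, 0.305804967880249), 44.001609802246094)
```

View pics/crop1.png

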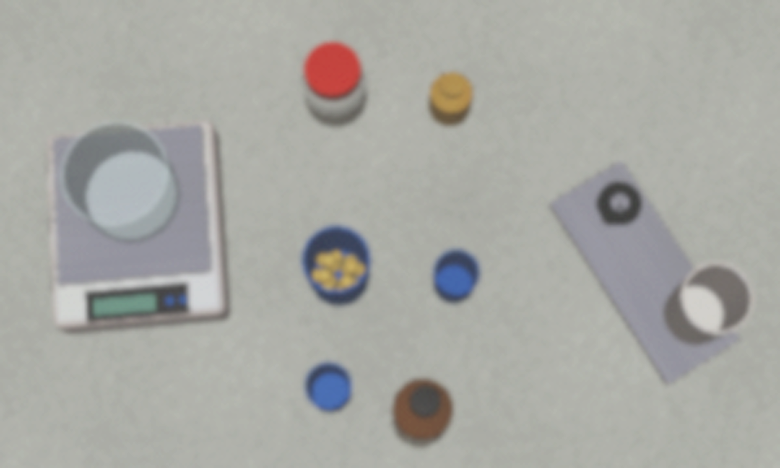

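The crop confirms it: the large blue cup, at crop (337,264), holds yellow nuggets. The other two blue cups, at (456,275) and (329,387), are smaller and empty. I'll move towards a staging spot beside the cup.

>>> apply_moves(
  series=[
    [[-0.9, -0.95, -0.2], [0, 0, 0], 1],
    [[-0.9, -0.95, -0.2], [0, 0, 0], 1],
    [[-0.9, -0.95, -0.2], [0, 0, 0], 1],
    [[-0.9, -0.95, -0.2], [0, 0, 0], 1],
  ],
)

```text
t: 0.6
tool_pos: [0.3128, 0.4167, 0.2555]
tcp_rot: [[-0.906, 0.422, -0.0], [0.422, 0.906, -0.001], [0.0, -0.001, -1.0]]
force: [0.4, 1.3, -0.2]
opening: 0.0852
finger_force: 0.0
```

```bash
cat > log.py <<'E'
from workcell import telemetry
import pickle,os,numpy as np
np.set_printoptions(precision=4,suppress=True)
s=telemetry.state(); L=pickle.load(open("log.pkl","rb")) if os.path.exists("log.pkl") else []
L.append(s); pickle.dump(L,open("log.pkl","wb"))
print(s["t"],s["q"],s["tool_pos"],s["tcp_rot"].tolist(),s["opening"],s["force"],s["finger_force"])
E
python3 log.py
```

```text
0.6 [ 0.7123  0.3576  1.662  -0.0002  1.1225 -0.4223] [0.3128 0.4167 0.2555] [[-0.90637620209566, 0.422471383714457, -0.00033198951614848987], [0.42247150537574607, 0.9063760636278521, -0.0005083581715399643], [8.614057065941067e-05, -0.0006010198594807784, -0.9999998156774482]] 0.08524477625848248 [ 0.3745  1.3192 -0.2249] 0.0
```

>>> apply_moves(
  series=[
    [[-0.9, -0.95, -0.2], [0, -0.05, 0], 1],
    [[-0.9, -0.95, -0.2], [0, -0.1, 0], 1],
    [[-0.9, -0.95, -0.2], [0, -0.1, 0], 1],
    [[-0.9, -0.95, -0.2], [0, -0.1, 0], 1],
  ],
)

```text
t: 1.1
tool_pos: [0.3625, 0.2694, 0.2795]
tcp_rot: [[-0.863, 0.421, 0.28], [0.401, 0.907, -0.129], [-0.309, 0.001, -0.951]]
force: [0.7, 0.2, 0.3]
opening: 0.0856
finger_force: 0.0
```

```bash
python3 log.py
```

```text
1.1 [ 0.5636  0.1936  1.8829 -0.3324  0.9177 -0.3887] [0.3625 0.2694 0.2795] [[-0.8625668774559485, 0.42112871040332095, 0.2804086146856594], [0.4007793427185368, 0.9070005100593463, -0.1293290114482556], [-0.30879491635386797, 0.0008270587169475461, -0.9511282855681911]] 0.08557319302472736 [0.6692 0.2058 0.343 ] 0.0
```

>>> apply_moves(
  series=[
    [[0, 0, 0], [0, -0.05, -0.05], 1],
    [[0, 0, 0], [0, -0.1, -0.05], 1],
    [[0, 0, 0], [0, -0.15, -0.05], 1],
    [[0, 0, 0], [0, -0.15, -0.05], 1],
    [[0, 0, 0], [0, -0.15, -0.05], 1],
  ],
)

```text
t: 1.72
tool_pos: [0.3618, 0.2717, 0.2783]
tcp_rot: [[-0.697, 0.292, 0.655], [0.153, 0.953, -0.261], [-0.7, -0.082, -0.709]]
force: [-1.0, -0.1, -0.6]
opening: 0.0854
finger_force: 0.0
```

```bash
python3 log.py
```

```text
1.725 [ 0.8329  0.2799  2.0418 -1.0841  0.8437  0.2962] [0.3618 0.2717 0.2783] [[-0.6970236764900843, 0.2915810899192858, 0.6550866068038086], [0.15329748266694873, 0.9530618505200497, -0.2610995804119093], [-0.7004697539653105, -0.08156946171687031, -0.7090053220498399]] 0.08544416853077047 [-1.0031 -0.0885 -0.614 ] 0.0
```

```bash
cat > kin.py <<'E'
import numpy as np,pickle
from scipy.spatial.transform import Rotation as Ro
from scipy.optimize import least_squares
lo=np.array([-3.08,-.75,.22,-1.43,0,-2.85]);hi=np.array([3.08,2.2,2.44,4.57,2.65,2.85])
def rz(a):return Ro.from_euler('z',a).as_matrix()
def ry(a):return Ro.from_euler('y',a).as_matrix()
def fk(q,p):
    h,d,L1,a3,L2,L3,d2=p
    A=rz(q[0]);x=np.array([0,0,h])
    B=A@ry(q[1]); x=x+A@[0,d,0]+B@[0,0,L1]
    C=B@ry(q[2]); x=x+C@[a3,0,0]
    D=C@rz(q[3]); x=x+D@[0,d2,L2]
    E=D@ry(q[4]); F=E@rz(q[5]); x=x+E@[0,0,L3]
    return x,F
def load(): return np.load("p.npy"),np.load("T.npy")
def fkT(q):
    p,T=load();x,F=fk(q,p);return x,F@T
def ik(pos,R,q0,n=40,seed=0):
    rg=np.random.default_rng(seed);out=[]
    for i in range(n):
        s=q0 if i==0 else rg.uniform(lo,hi)
        f=lambda q:(lambda r:np.r_[(r[0]-pos)*5,Ro.from_matrix(r[1]@R.T).as_rotvec()])(fkT(q))
        r=least_squares(f,np.clip(s,lo+1e-3,hi-1e-3),bounds=(lo,hi),max_nfev=60)
        if r.cost<1e-5 and not any(np.abs(r.x-o).max()<.02 for o in out): out.append(r.x)
    return sorted(out,key=lambda q:np.abs(q-q0).max())
E
python3 - <<'E'
from kin import *
from workcell import telemetry
np.set_printoptions(precision=4,suppress=True)
L=pickle.load(open("log.pkl","rb"))
q0=np.array([9.59525961e-01,5.28483127e-01,1.43390763,1.4e-5,1.18140472,-.178510561])
Rs=np.array([[-9.07809309e-01,4.19381251e-01,-1.27485881e-03],[4.19382994e-01,9.07807621e-01,-1.79648382e-03],[4.03914913e-04,-2.16551884e-03,-9.99997574e-01]])
D=[(q0,np.array([0.26166662,0.56679405,0.23032151]),Rs)]+[(s["q"],s["tool_pos"],s["tcp_rot"]) for s in L]
for s2 in(1,):
    Ts=[fk(q,[0]*7)[1].T@R for q,_,R in D]
    for T in Ts: print(Ro.from_matrix(T).as_rotvec())
    f=lambda p:np.concatenate([fk(q,np.r_[p,0])[0]-x for q,x,_ in D]+[np.array(p)*1e-5])
    r=least_squares(f,[.3,.11,.4,0,.4,.2]);print(r.x,np.abs(r.fun).max())
np.save("p.npy",np.r_[r.x,0]);np.save("T.npy",Ts[0])
E
```

```text
[-0.      0.      1.5708]
[-0.      0.      1.5708]
[-0.     -0.      1.5708]
[-0.     -0.      1.5708]
[0.2742 0.111  0.588  0.1141 0.3917 0.2967] 5.87999985773093e-06
```

```bash
cat > plan.py <<'E'
from kin import *
np.set_printoptions(precision=2,suppress=True)
def tool(psi,th,sg,roll=0):
    c,s=np.cos(psi),np.sin(psi);z=np.array([np.cos(th)*c,np.cos(th)*s,-np.sin(th)]);y=sg*np.array([-s,c,0])
    return np.c_[np.cross(y,z),y,z]@rz(roll)
E
python3 - <<'E'
from plan import *
r=np.deg2rad
G={"pick":[.506,.051,.056],"place":[.564,-.2235,.118]}
qs=pickle.load(open("log.pkl","rb"))[-1]["q"]
for n,g in G.items():
  for psi in range(-120,121,20):
    for sg in (1,-1):
      R=tool(r(psi),r(30),sg); S=ik(np.array(g)+.0187*R[:,2],R,qs,14)
      for q in S:
        m=np.minimum(q-lo,hi-q).min()
        if m>.05: print(n,psi,sg,q,"elbow z",round(.274+.588*np.cos(q[1]),2),"wrist",np.array(g)-.278*R[:,2])
E
```

```text
pick -120 1 [ 0.23  1.04  1.41 -0.68  1.56  1.09] elbow z 0.57 wrist [0.63 0.26 0.19]
pick -120 -1 [ 0.23  1.04  1.41 -0.68  1.56 -2.05] elbow z 0.57 wrist [0.63 0.26 0.19]
pick -100 1 [ 0.3   1.01  1.57 -0.91  1.36  1.07] elbow z 0.59 wrist [0.55 0.29 0.19]
pick -100 -1 [ 0.3   1.01  1.57 -0.91  1.36 -2.07] elbow z 0.59 wrist [0.55 0.29 0.19]
pick -80 1 [ 0.35  0.98  1.76 -1.2   1.16  1.14] elbow z 0.6 wrist [0.46 0.29 0.19]
pick -80 -1 [ 0.35  0.98  1.76 -1.2   1.16 -2.  ] elbow z 0.6 wrist [0.46 0.29 0.19]
pick -40 1 [0.27 1.03 2.18 4.09 1.08 1.63] elbow z 0.58 wrist [0.32 0.21 0.19]
pick -40 -1 [ 0.27  1.03  2.18  4.09  1.08 -1.51] elbow z 0.58 wrist [0.32 0.21 0.19]
pick -20 1 [0.08 1.14 2.36 3.52 1.38 1.72] elbow z 0.52 wrist [0.28 0.13 0.19]
pick -20 -1 [ 0.08  1.14  2.36  3.52  1.38 -1.42] elbow z 0.52 wrist [0.28 0.13 0.19]
pick 40 1 [-0.65  1.08  2.29  1.91  1.11  1.32] elbow z 0.55 wrist [ 0.32 -0.1   0.19]
pick 40 -1 [-0.65  1.08  2.29  1.91  1.11 -1.82] elbow z 0.55 wrist [ 0.32 -0.1   0.19]
pick 60 1 [-0.66  1.    2.09  1.41  1.06  1.63] elbow z 0.59 wrist [ 0.39 -0.16 
[... 2053 characters left out ...]
[-0.95  0.9   1.59  0.93  1.39  2.17] elbow z 0.64 wrist [ 0.44 -0.43  0.26]
place 60 -1 [-0.95  0.9   1.59  0.93  1.39 -0.98] elbow z 0.64 wrist [ 0.44 -0.43  0.26]
place 80 1 [-0.88  0.96  1.37  0.72  1.63  2.15] elbow z 0.61 wrist [ 0.52 -0.46  0.26]
place 80 -1 [-0.88  0.96  1.37  0.72  1.63 -0.99] elbow z 0.61 wrist [ 0.52 -0.46  0.26]
place 100 1 [-0.8   1.03  1.17  0.54  1.86  2.07] elbow z 0.58 wrist [ 0.61 -0.46  0.26]
place 100 -1 [-0.8   1.03  1.17  0.54  1.86 -1.07] elbow z 0.58 wrist [ 0.61 -0.46  0.26]
place 120 1 [-0.7   1.08  1.01  0.34  2.05  1.91] elbow z 0.55 wrist [ 0.68 -0.43  0.26]
place 120 -1 [-0.7   1.08  1.01  0.34  2.05 -1.23] elbow z 0.55 wrist [ 0.68 -0.43  0.26]
```

```bash
cat >> plan.py <<'E'
from scipy.spatial.transform import Slerp
def seq(W,q,start=None,T0=None):
    """W: list of (pos,R,maxdeg per row). prints the call numbers; returns predicted end"""
    x,R=(fkT(q) if start is None else start)
    for pos,R2 in W:
        sh=R.T@(np.array(pos)-x)/.12; rv=Ro.from_matrix(R.T@R2).as_rotvec()/np.pi
        sh=sh.round(3);rv=rv.round(3);d=np.linalg.norm(sh)*.12;a=np.linalg.norm(rv)*180
        n=int(np.ceil(max(d/.0625,a/10.7)))
        qs=[]
        for k in np.linspace(0,1,max(n,2)+1)[1:]:
            P=x+R@(sh*.12*k);RR=R@Ro.from_rotvec(rv*np.pi*k).as_matrix()
            S=ik(P,RR,q,1)
            if not S: print("   IK FAIL",k); S=ik(P,RR,q,30); print(S[:2]); break
            q=S[0]; qs.append(q)
        print("shift",sh.tolist(),"turn",rv.tolist(),"rows",n,"dist %.3f ang %.0f"%(d,a),"OVER" if abs(sh).max()>1 else "","-> q",q)
        x=x+R@(sh*.12);R=R@Ro.from_rotvec(rv*np.pi).as_matrix()
    return x,R,q
def down(az):
    y=np.array([np.cos(az),np.sin(az),0]);z=np.array([0,0,-1.]);return np.c_[np.cross(y,z),y,z]
E
python3 - <<'E'
from plan import *
r=np.deg2rad
q=pickle.load(open("log.pkl","rb"))[-1]["q"]
Rp=tool(r(80),r(30),-1)
seq([([.40,.20,.32],down(r(35))),([.44,.10,.32],down(r(-10))),([.47,0.02,.29],tool(r(80),r(60),-1)),([.489,-.044,.22],Rp),([.489,-.044,.112],Rp)],q)
E
```

```text
shift [-0.557, -0.505, 0.118] turn [0.058, 0.247, 0.21] rows 6 dist 0.091 ang 59  -> q [ 0.21  0.17  1.73  0.    1.23 -0.4 ]
shift [-0.873, -0.205, -0.0] turn [0.0, -0.0, 0.25] rows 5 dist 0.108 ang 45  -> q [-0.03  0.18  1.73  0.    1.24  0.15]
shift [-0.614, 0.361, 0.25] turn [0.0, 0.166, 0.0] rows 3 dist 0.091 ang 30  -> q [-0.52  0.28  1.8   0.51  1.29 -0.55]
shift [-0.723, 0.248, 0.257] turn [0.0, 0.167, 0.0] rows 3 dist 0.097 ang 30  -> q [-0.8   0.65  1.79  0.78  1.52 -1.02]
shift [-0.779, -0.001, 0.45] turn [-0.0, 0.0, 0.0] rows 2 dist 0.108 ang 0  -> q [-0.8   0.85  1.81  0.8   1.36 -1.18]
```

>>> apply_moves(
  series=[
    [[-0.56, -0.5, 0.12], [0.058, 0.247, 0.21], 1],
    [[-0.56, -0.5, 0.12], [0.058, 0.247, 0.21], 1],
    [[-0.56, -0.5, 0.12], [0.058, 0.247, 0.21], 1],
    [[-0.56, -0.5, 0.12], [0.058, 0.247, 0.21], 1],
    [[-0.56, -0.5, 0.12], [0.058, 0.247, 0.21], 1],
    [[-0.56, -0.5, 0.12], [0.058, 0.247, 0.21], 1],
    [[-0.56, -0.5, 0.12], [0.058, 0.247, 0.21], 1],
    [[-0.56, -0.5, 0.12], [0.058, 0.247, 0.21], 1],
    [[-0.56, -0.5, 0.12], [0.058, 0.247, 0.21], 1],
  ],
)

```text
t: 2.85
tool_pos: [0.4003, 0.199, 0.3211]
tcp_rot: [[-0.574, 0.819, 0.003], [0.819, 0.574, 0.0], [-0.001, 0.003, -1.0]]
force: [-0.4, 0.1, 0.6]
opening: 0.0853
finger_force: 0.0
```

>>> apply_moves(
  series=[
    [[-0.87, -0.2, 0], [0, 0, 0.25], 1],
    [[-0.87, -0.2, 0], [0, 0, 0.25], 1],
    [[-0.87, -0.2, 0], [0, 0, 0.25], 1],
    [[-0.87, -0.2, 0], [0, 0, 0.25], 1],
    [[-0.87, -0.2, 0], [0, 0, 0.25], 1],
    [[-0.87, -0.2, 0], [0, 0, 0.25], 1],
    [[-0.87, -0.2, 0], [0, 0, 0.25], 1],
  ],
)

```text
t: 3.72
tool_pos: [0.4409, 0.0995, 0.3213]
tcp_rot: [[0.173, 0.985, 0.003], [0.985, -0.173, 0.001], [0.001, 0.003, -1.0]]
force: [-0.4, 0.4, 0.1]
opening: 0.0855
finger_force: 0.0
```

>>> apply_moves(
  series=[
    [[-0.61, 0.36, 0.25], [0, 0.166, 0], 1],
    [[-0.61, 0.36, 0.25], [0, 0.166, 0], 1],
    [[-0.61, 0.36, 0.25], [0, 0.166, 0], 1],
    [[-0.61, 0.36, 0.25], [0, 0.166, 0], 1],
    [[-0.61, 0.36, 0.25], [0, 0.166, 0], 1],
    [[-0.61, 0.36, 0.25], [0, 0.166, 0], 1],
  ],
)

```text
t: 4.47
tool_pos: [0.4708, 0.0208, 0.2918]
tcp_rot: [[0.148, 0.985, 0.089], [0.855, -0.172, 0.49], [0.498, 0.004, -0.867]]
force: [0.5, 0.8, -0.5]
opening: 0.0856
finger_force: 0.0
```

```bash
python3 log.py; python3 - <<'E'
from plan import *
r=np.deg2rad
q=pickle.load(open("log.pkl","rb"))[-1]["q"]
Rp=tool(r(80),r(30),-1)
seq([([.489,-.044,.22],Rp),([.489,-.044,.112],Rp)],q)
E
```

```text
4.475 [-0.5163  0.278   1.8018  0.5117  1.2877 -0.5464] [0.4708 0.0208 0.2918] [[0.14751657447597108, 0.9850035840003625, 0.08948072284752673], [0.8545869827448861, -0.17248247335320524, 0.48982740359125715], [0.4979156044731545, 0.004211400289858064, -0.8672152644699767]] 0.08564969957097926 [ 0.4658  0.824  -0.4705] 0.0
shift [-0.737, 0.24, 0.268] turn [0.001, 0.167, 0.001] rows 3 dist 0.098 ang 30  -> q [-0.8   0.65  1.79  0.78  1.52 -1.02]
shift [-0.779, 0.0, 0.451] turn [-0.0, 0.0, 0.0] rows 2 dist 0.108 ang 0  -> q [-0.8   0.85  1.81  0.8   1.36 -1.18]
```

>>> apply_moves(
  series=[
    [[-0.74, 0.24, 0.27], [0, 0.167, 0], 1],
    [[-0.74, 0.24, 0.27], [0, 0.167, 0], 1],
    [[-0.74, 0.24, 0.27], [0, 0.167, 0], 1],
    [[-0.74, 0.24, 0.27], [0, 0.167, 0], 1],
    [[-0.74, 0.24, 0.27], [0, 0.167, 0], 1],
    [[-0.74, 0.24, 0.27], [0, 0.167, 0], 1],
  ],
)

```text
t: 5.22
tool_pos: [0.4889, -0.0441, 0.2203]
tcp_rot: [[0.082, 0.985, 0.152], [0.496, -0.173, 0.851], [0.865, 0.005, -0.503]]
force: [0.5, 0.5, -0.3]
opening: 0.0855
finger_force: 0.0
```

>>> apply_moves(
  series=[
    [[-0.39, 0, 0.22], [0, 0, 0], 1],
    [[-0.78, 0, 0.45], [0, 0, 0], 1],
    [[-0.78, 0, 0.45], [0, 0, 0], 1],
    [[-0.78, 0, 0.45], [0, 0, 0], 1],
    [[-0.78, 0, 0.45], [0, 0, 0], 1],
  ],
)

```text
t: 5.85
tool_pos: [0.4898, -0.0459, 0.1133]
tcp_rot: [[0.082, 0.985, 0.155], [0.495, -0.175, 0.851], [0.865, 0.007, -0.502]]
force: [-0.1, -0.1, 0.2]
opening: 0.0855
finger_force: 0.0
```

```bash
python3 log.py; python3 - <<'E'
from plan import *; from h import cloud,cv2
from workcell import telemetry, imaging
s=telemetry.state(); f=imaging.grab_frame("wrist"); pickle.dump((s,f),open("wrist1.pkl","wb"))
cv2.imwrite("pics/wrist1.png",f["pixels"][:,:,::-1])
M=f["tool_from_camera"]; f=dict(f,R=np.eye(3),t=np.zeros(3)); C=cloud(f)
W=(C@M[:3,:3].T+M[:3,3])@s["tcp_rot"].T+s["tool_pos"]
hsv=cv2.cvtColor(f["pixels"],cv2.COLOR_RGB2HSV)
b=(abs(hsv[...,0].astype(int)-112)<14)&(hsv[...,1]>90)&(f["depth"]>0)&(f["depth"]<.5)
for z0,z1 in((.02,.035),(.035,.05),(.05,.065),(.065,.078),(.072,.085)):
    p=W[b&(W[...,2]>z0)&(W[...,2]<z1)&(np.hypot(W[...,0]-.506,W[...,1]-.051)<.05)]
    if len(p)>20:
        g=lambda c:np.hypot(p[:,0]-c[0],p[:,1]-c[1])-(.030+.003*p[:,2].mean()/.08)
        print(z0,len(p),"fixed-r",least_squares(g,[.506,.051],loss="soft_l1",f_scale=.002).x.round(4), p[:,:2].min(0).round(4),p[:,:2].max(0).round(4),p[:,2].max().round(4))
E
```

```text
5.85 [-0.8009  0.8504  1.8071  0.8032  1.3589 -1.1815] [ 0.4898 -0.0459  0.1133] [[0.08173125000119194, 0.9845449695349121, 0.15489094788508997], [0.49543585213796537, -0.17498395345653228, 0.850837195031488], [0.8647909106770091, 0.007198541256475355, -0.5020805331958291]] 0.08553824228483671 [-0.0843 -0.1333  0.2114] 0.0
0.02 1109 fixed-r [0.5  0.05] [0.47 0.02] [0.53 0.08] 0.035
0.035 1586 fixed-r [0.5  0.05] [0.47 0.02] [0.53 0.08] 0.05
0.05 1998 fixed-r [0.5  0.05] [0.47 0.02] [0.53 0.08] 0.065
0.065 2037 fixed-r [0.5  0.05] [0.47 0.02] [0.53 0.08] 0.078
0.072 1843 fixed-r [0.5  0.05] [0.47 0.02] [0.54 0.08] 0.0809
```

View pics/wrist1.png

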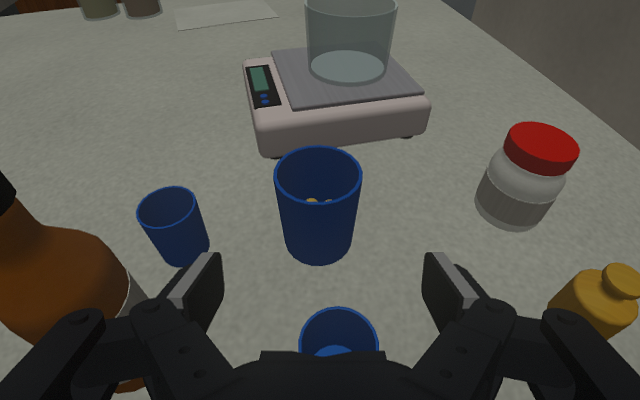

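```bash
python3 - <<'E'
from plan import *; from h import cloud,cv2
np.set_printoptions(precision=4,suppress=True)
s,f=pickle.load(open("wrist1.pkl","rb"))
M=f["tool_from_camera"]; f=dict(f,R=np.eye(3),t=np.zeros(3)); C=cloud(f)
W=(C@M[:3,:3].T+M[:3,3])@s["tcp_rot"].T+s["tool_pos"]
hsv=cv2.cvtColor(f["pixels"],cv2.COLOR_RGB2HSV)
b=(abs(hsv[...,0].astype(int)-112)<14)&(hsv[...,1]>90)&(f["depth"]>0)
c=np.array([.506,.051])
for z0,z1 in((.02,.035),(.05,.065),(.065,.078)):
    p=W[b&(W[...,2]>z0)&(W[...,2]<z1)&(np.hypot(W[...,0]-.506,W[...,1]-.051)<.05)]
    p=p[p[:,1]<.045]
    g=lambda c:np.hypot(p[:,0]-c[0],p[:,1]-c[1])-(.030+.003*p[:,2].mean()/.08)
    c=least_squares(g,[.506,.051],loss="soft_l1",f_scale=.002).x; print(z0,len(p),c,p.min(0),p.max(0))
p=W[(W[...,2]>.133)&(W[...,2]<.145)&(np.hypot(W[...,0]-.573,W[...,1]-.25)<.07)]
print("beaker",len(p),cv2.minEnclosingCircle(np.float32(p[:,:2])) if len(p) else 0)
q=s["q"];r=np.deg2rad;Rp=tool(r(80),r(30),-1);d=Rp[:,2]
G=np.array([.5045,.051,.055])
seq([(G-.05*d,Rp),(G+.0187*d,Rp)],q)
E
```

```text
0.02 700 [0.5043 0.0521] [0.4743 0.0199 0.0201] [0.5312 0.0448 0.035 ]
0.05 936 [0.5043 0.0521] [0.473  0.0189 0.05  ] [0.5326 0.0448 0.065 ]
0.065 945 [0.5043 0.0521] [0.4727 0.0182 0.065 ] [0.5329 0.045  0.078 ]
beaker 508 ((0.5727638006210327, 0.24882248044013977), 0.0495954304933548)
shift [-0.011, -0.023, 0.534] turn [0.002, 0.001, 0.002] rows 2 dist 0.064 ang 1  -> q [-0.7131  0.9115  1.8538  0.8932  1.2654 -1.2325]
shift [-0.001, 0.001, 0.572] turn [-0.0, -0.0, -0.0] rows 2 dist 0.069 ang 0  -> q [-0.6067  0.98    1.8823  1.0154  1.1815 -1.2954]
```

>>> apply_moves(
  series=[
    [[0, -0.01, 0.3], [0.002, 0.001, 0.002], 1],
    [[-0.01, -0.02, 0.54], [0.002, 0.001, 0.002], 1],
    [[-0.01, -0.02, 0.54], [0.002, 0.001, 0.002], 1],
    [[-0.01, -0.02, 0.54], [0.002, 0.001, 0.002], 1],
  ],
)

```text
t: 6.4
tool_pos: [0.4973, 0.0085, 0.0784]
tcp_rot: [[0.089, 0.985, 0.149], [0.49, -0.174, 0.854], [0.867, -0.003, -0.498]]
force: [-0.0, -0.3, 0.1]
opening: 0.0852
finger_force: 0.0
```

>>> apply_moves(
  series=[
    [[0, 0, 0.2], [0, 0, 0], 1],
    [[0, 0, 0.4], [0, 0, 0], 1],
    [[0, 0, 0.62], [0, 0, 0], 1],
    [[0, 0, 0.62], [0, 0, 0], 1],
    [[0, 0, 0.62], [0, 0, 0], 1],
  ],
)

```text
t: 7.02
tool_pos: [0.5083, 0.0717, 0.0409]
tcp_rot: [[0.09, 0.985, 0.149], [0.49, -0.174, 0.854], [0.867, -0.004, -0.498]]
force: [-0.2, -0.7, 0.0]
opening: 0.0851
finger_force: 0.0
```

```bash
python3 log.py
```

```text
7.025 [-0.5979  0.9904  1.8822  1.0278  1.1755 -1.3012] [0.5083 0.0717 0.0409] [[0.0899237752592575, 0.984674706925804, 0.14943037236018827], [0.48974966997732333, -0.17436317376169386, 0.8542498138090826], [0.867213339034995, -0.003633892724239712, -0.49792350760276743]] 0.08512631886723489 [-0.2466 -0.6579  0.0304] 0.0
```

>>> apply_moves(
  series=[
    [[0, 0, 0], [0, 0, 0], 0.3],
    [[0, 0, 0], [0, 0, 0], 0.2],
    [[0, 0, 0], [0, 0, 0], 0.1],
    [[0, 0, 0], [0, 0, 0], 0],
    [[0, 0, 0], [0, 0, 0], -0.2],
    [[0, 0, 0], [0, 0, 0], -0.2],
    [[0, 0, 0], [0, 0, 0], -0.2],
    [[0, 0, 0], [0, 0, 0], -0.2],
  ],
  squeeze=35,
)

```text
t: 8.02
tool_pos: [0.508, 0.0727, 0.0412]
tcp_rot: [[0.09, 0.985, 0.149], [0.488, -0.174, 0.855], [0.868, -0.004, -0.496]]
force: [-1.3, -3.3, 6.2]
opening: 0.063
finger_force: 38.3
```

```bash
python3 log.py; python3 - <<'E'
from workcell import imaging
import cv2
f=imaging.grab_frame("wrist");cv2.imwrite("pics/wrist2.png",f["pixels"][:,:,::-1])
E
```

```text
8.025 [-0.5971  0.9909  1.8832  1.0291  1.1766 -1.3018] [0.508  0.0727 0.0412] [[0.09029489336960285, 0.9846917387435988, 0.14909396997021748], [0.48795382836687784, -0.17424730854976717, 0.8553004950573042], [0.868186554614548, -0.004478293566783798, -0.49621774582661815]] 0.06297290092060333 [-1.3455 -3.3342  6.1749] 38.321246768537094
```

View pics/wrist2.png

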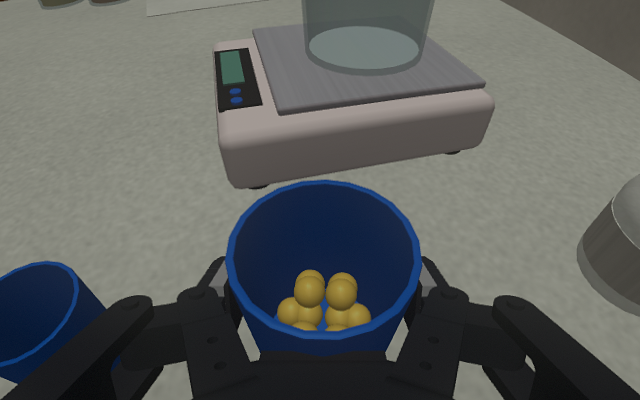

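The cup is gripped at 63 mm opening, with the rim clear at (323,265) and the nuggets inside at (320,300). Lifting.

>>> apply_moves(
  series=[
    [[0.1, 0, -0.06], [0, 0, 0], -0.2],
    [[0.3, 0, -0.17], [0, 0, 0], -0.2],
    [[0.6, 0, -0.34], [0, 0, 0], -0.2],
    [[0.9, 0, -0.52], [0, 0, 0], -0.2],
    [[0.9, 0, -0.52], [0, 0, 0], -0.2],
    [[0.9, 0, -0.52], [0, 0, 0], -0.2],
  ],
)

```text
t: 8.82
tool_pos: [0.5078, 0.0726, 0.1648]
tcp_rot: [[0.091, 0.985, 0.147], [0.49, -0.173, 0.854], [0.867, -0.006, -0.498]]
force: [0.2, -0.0, -1.6]
opening: 0.063
finger_force: 38.7
```

```bash
python3 log.py; python3 - <<'E'
from plan import *; from h import cloud,cv2
from workcell import telemetry, imaging
np.set_printoptions(precision=4,suppress=True)
s=telemetry.state(); L=pickle.load(open("log.pkl","rb"));g=L[-2]
R0=g["tcp_rot"]; u=R0.T@[0,0,1]; o=R0.T@(np.array([.5043,.0521,0])-g["tool_pos"])
np.save("cup.npy",np.r_[o,u]); print("o",o,"u",u)
f=imaging.grab_frame("top");P=cloud(f)
e=s["tool_pos"]+s["tcp_rot"]@o; print("expected cup origin",e)
m=(np.hypot(P[...,0]-e[0],P[...,1]-e[1])<.04)&(abs(P[...,2]-e[2]-.08)<.01);hsv=cv2.cvtColor(f["pixels"],cv2.COLOR_RGB2HSV);m&=(abs(hsv[...,0].astype(int)-112)<14)
p=P[m];print("seen rim",len(p),cv2.minEnclosingCircle(np.float32(p[:,:2])),np.percentile(p[:,2],[50,90,99]))
r=np.deg2rad;B=np.array([.573,.2495])
for psi in (70,80,90,100):
    q=s["q"]
    for rho,th in((0,30),(60,10),(90,5),(120,0),(135,0)):
        R=tool(r(psi),r(th),-1,r(rho)); m=R@u; w=np.array([0,0,-1.]); w-=m*(w@m); w/=np.linalg.norm(w)
        lip=o+0; lipw=R@(o+.08*u)+.033*w
        side=m[:2]/np.linalg.norm(m[:2]) if rho else np.zeros(2)
        pos=np.r_[B-.01*side,.172]-lipw
        S=ik(pos,R,q,1) or ik(pos,R,q,25)
        print(psi,rho,th,"tilt",round(np.degrees(np.arccos(m[2]))),"m",m,"tcp",pos,S[0] if S else "FAIL")
        if S:q=S[0]
E
```

```text
8.825 [-0.5963  0.7351  1.8974  0.9575  1.307  -1.0863] [0.5078 0.0726 0.1648] [[0.09122264471416353, 0.9849170296575651, 0.14702677913180442], [0.49008981396401946, -0.172927374955107, 0.8543465908165424], [0.8668854614884632, -0.005879428684379304, -0.49847269632175345]] 0.06295913002993708 [ 0.185  -0.0446 -1.6267] 38.72951006000221
o [-0.0462  0.0001  0.0023] u [ 0.8682 -0.0045 -0.4962]
expected cup origin [0.504  0.052  0.1237]Traceback (most recent call last):
  File "<stdin>", line 10, in <module>
    return _quantile_unchecked(
        a, q, axis, out, overwrite_input, method, keepdims, weights)
    return _ureduce(a,
                    func=_quantile_ureduce_func,
    ...<5 lines>...
                    overwrite_input=overwrite_input,
                    method=method)
    r = func(a, **kwargs)
    result = _quantile(arr,
                       quantiles=q,
    ...<2 lines>...
                       out=out,
                       weights=wgt)
    slices_having_nans = np.isnan(arr[-1, ...])
                                  ~~~^^^^^^^^^
IndexError: index -1 is out of bounds for axis 0 with size 0
```

```bash
cat > rim.py <<'E'
# cup axis/rim in tool frame from wrist depth
from plan import *; from h import cloud,cv2
from workcell import imaging
def look():
    f=imaging.grab_frame("wrist");M=f["tool_from_camera"]; C=cloud(dict(f,R=np.eye(3),t=np.zeros(3)))
    W=C@M[:3,:3].T+M[:3,3]
    hsv=cv2.cvtColor(f["pixels"],cv2.COLOR_RGB2HSV); v=np.load("cup.npy");o,u=v[:3],v[3:]
    b=(abs(hsv[...,0].astype(int)-112)<14)&(hsv[...,1]>90)&(f["depth"]>0)
    h=(W-o)@u; rad=np.linalg.norm(W-o-h[...,None]*u,axis=-1)
    m=b&(rad<.045)&(abs(h-.08)<.006)
    p=W[m]; c=p.mean(0); n=np.linalg.svd(p-c,full_matrices=False)[2][2]; n*=np.sign(n@u)
    e=o+.08*u; d=p-e
    a=np.cross(u,[0,1,0]);a/=np.linalg.norm(a);bb=np.cross(u,a)
    cc=cv2.minEnclosingCircle(np.float32(np.c_[d@a,d@bb]))
    return f,len(p),cc,np.percentile(h[m],[10,50,90]),np.degrees(np.arccos(n@u))
E
python3 - <<'E'
from rim import *
np.set_printoptions(precision=4,suppress=True)
f,n,cc,hh,an=look();print(n,"rim offset",cc,"h",hh,"tilt deg",an)
v=np.load("cup.npy");o,u=v[:3],v[3:]
r=np.deg2rad;B=np.array([.573,.2495]);q0=pickle.load(open("log.pkl","rb"))[-1]["q"]
for psi in (70,80,90,100):
    q=q0
    for rho,th in((0,30),(60,10),(90,5),(120,0),(135,0)):
        R=tool(r(psi),r(th),-1,r(rho)); m=R@u; w=np.array([0,0,-1.]); w-=m*(w@m); w/=np.linalg.norm(w)
        lipw=R@(o+.08*u)+.033*w*(rho>0)
        side=m[:2]/np.linalg.norm(m[:2]) if rho else np.zeros(2)
        pos=np.r_[B-.01*side,.172]-lipw
        S=ik(pos,R,q,1) or ik(pos,R,q,25)
        print(psi,rho,th,"tilt",round(np.degrees(np.arccos(m[2]))),"m",m,"tcp",pos,S[0] if S else "FAIL")
        if S:q=S[0]
E
```

```text
7552 rim offset ((-0.0027917157858610153, -0.0009198089828714728), 0.03711683303117752) h [0.0754 0.0792 0.0804] tilt deg 1.330589637521821
70 0 30 tilt 0 m [-0.0027  0.0056  1.    ] tcp [0.5803 0.2689 0.1331] [-0.1713  0.7972  1.9136  1.4892  1.026  -1.0695]
70 60 10 tilt 59 m [ 0.5633 -0.6441  0.5175] tcp [0.5482 0.3094 0.1821] [-0.1719  0.8975  2.0194  1.7046  1.3613 -0.2975]
70 90 5 tilt 87 m [ 0.6469 -0.7611  0.0477] tcp [0.5563 0.3013 0.2015] [-0.1944  0.9109  2.0022  1.7019  1.4508  0.2274]
70 120 0 tilt 115 m [ 0.5389 -0.7242 -0.4302] tcp [0.5692 0.2882 0.2132] [-0.2194  0.9407  1.968   1.697   1.541   0.7546]
70 135 0 tilt 128 m [ 0.4101 -0.6773 -0.6107] tcp [0.5754 0.2816 0.2144] [-0.2304  0.9375  1.9531  1.6858  1.5414  1.0347]
80 0 30 tilt 0 m [-0.0037  0.0051  1.    ] tcp [0.5768 0.2699 0.1331] [-0.1784  0.8126  1.8134  1.2904  1.1226 -0.9919]
80 60 10 tilt 59 m [ 0.6666 -0.5365  0.5175] tcp [0.5382 0.3042 0.1821] [-0.1959  0.8966  1.9233  1.4949  1.412  -0.1978]
80 90 5 tilt 87 m [ 0.7692 -0.6372  0.0477] tcp [0.5476 0.2976 0.2015] [-0.2124  0.9105  1.9002  1.5066  1.50
[... 780 characters left out ...]
 -0.6107] tcp [0.5643 0.2805 0.2144] [-0.2266  0.9515  1.7226  1.3678  1.6722  1.2426]
100 0 30 tilt 0 m [-0.0052  0.0035  1.    ] tcp [0.5696 0.27   0.1331] [-0.1541  0.8609  1.5984  0.9949  1.3574 -0.9139]
100 60 10 tilt 59 m [ 0.8099 -0.2762  0.5175] tcp [0.5216 0.289  0.1821] [-0.193   0.9196  1.7066  1.1663  1.5942 -0.0454]
100 90 5 tilt 87 m [ 0.9408 -0.3357  0.0477] tcp [0.5327 0.286  0.2015] [-0.1999  0.9361  1.6747  1.202   1.6803  0.4939]
100 120 0 tilt 115 m [ 0.8288 -0.3577 -0.4302] tcp [0.5504 0.2811 0.2132] [-0.2038  0.9693  1.6238  1.2438  1.7646  1.04  ]
100 135 0 tilt 128 m [ 0.6939 -0.3815 -0.6107] tcp [0.559  0.2785 0.2144] [-0.2051  0.9715  1.601   1.2465  1.7719  1.3215]
```

```bash
cat > pour.py <<'E'
from plan import *
r=np.deg2rad;v=np.load("cup.npy");o,u=v[:3],v[3:]
B=np.array([.573,.2495])
def pose(rho,off=.01,psi=90):
    th=np.interp(rho,[0,60,90,120],[30,10,5,0]);z=np.interp(rho,[0,60,90,120],[.24,.20,.185,.18])
    R=tool(r(psi),r(th),-1,r(rho)); m=R@u; w=np.array([0,0,-1.]); w-=m*(w@m); w/=np.linalg.norm(w)
    side=m[:2]/np.linalg.norm(m[:2])
    return np.r_[B-off*side,z]-R@(o+.08*u)-.033*w,R
def rows(rhos,start):
    x,R=start
    for a in rhos:
        p,R2=pose(a);print(a,(R.T@(p-x)/.12).round(2).tolist(),(Ro.from_matrix(R.T@R2).as_rotvec()/np.pi).round(3).tolist())
E
python3 - <<'E'
from pour import *
q=pickle.load(open("log.pkl","rb"))[-1]["q"]
A=tool(r(90),r(30),-1)
pB=pose(60);pB30=pose(30); print(pB[0],pose(30)[0])
x,R,q=seq([([.51,.15,.24],A),([.53,.25,.25],A),pB30,pB],q)
rows([64,68,72,76,80,84,88,92,96,100,104,108,112,116,120],pB)
rows([124,128,132,136,140,144],pose(120))
E
```

```text
[0.53 0.3  0.21] [0.53 0.29 0.2 ]
shift [0.861, -0.097, 0.241] turn [0.047, -0.001, -0.029] rows 2 dist 0.108 ang 10  -> q [-0.42  0.61  1.81  0.92  1.43 -0.91]
shift [0.489, 0.166, 0.68] turn [-0.0, 0.0, -0.0] rows 2 dist 0.102 ang 0  -> q [-0.22  0.6   1.78  1.05  1.34 -0.81]
shift [-0.146, -0.029, 0.515] turn [0.015, 0.055, 0.166] rows 3 dist 0.064 ang 32  -> q [-0.18  0.77  1.83  1.23  1.37 -0.49]
shift [0.06, -0.008, 0.003] turn [0.039, 0.04, 0.166] rows 3 dist 0.007 ang 32  -> q [-0.2   0.85  1.82  1.31  1.51 -0.06]
64 [0.01, -0.0, -0.01] [0.003, 0.002, 0.022]
68 [0.02, -0.0, -0.01] [0.007, 0.003, 0.044]
72 [0.03, -0.0, -0.02] [0.01, 0.005, 0.067]
76 [0.04, -0.0, -0.02] [0.014, 0.006, 0.089]
80 [0.06, 0.0, -0.03] [0.017, 0.006, 0.111]
84 [0.07, 0.01, -0.04] [0.021, 0.007, 0.133]
88 [0.08, 0.01, -0.04] [0.025, 0.007, 0.155]
92 [0.1, 0.02, -0.05] [0.029, 0.007, 0.178]
96 [0.12, 0.02, -0.06] [0.033, 0.007, 0.2]
100 [0.14, 0.02, -0.07] [0.037, 0.007, 0.222]
104 [0.16, 0.02, -0.08] [0.041, 0.006, 0.244]
108 [0.18, 0.03, -0.09] [0.046, 0.005, 0.266]
112 [0.2, 0.03, -0.1] [0.05, 0.003, 0.288]
116 [0.21, 0.04, -0.11] [0.054, 0.002, 0.31]
120 [0.23, 0.05, -0.12] [0.058, 0.0, 0.332]
124 [0.01, -0.01, -0.01] [0.0, 0.0, 0.022]
128 [0.03, -0.02, -0.02] [0.0, 0.0, 0.044]
132 [0.04, -0.04, -0.03] [-0.0, -0.0, 0.067]
136 [0.06, -0.04, -0.04] [0.0, 0.0, 0.089]
140 [0.07, -0.05, -0.05] [-0.0, -0.0, 0.111]
144 [0.08, -0.06, -0.06] [-0.0, -0.0, 0.133]
```

>>> apply_moves(
  series=[
    [[0.43, -0.05, 0.12], [0.024, 0, -0.015], -0.2],
    [[0.86, -0.1, 0.24], [0.047, 0, -0.029], -0.2],
    [[0.86, -0.1, 0.24], [0.047, 0, -0.029], -0.2],
    [[0.86, -0.1, 0.24], [0.047, 0, -0.029], -0.2],
    [[0.86, -0.1, 0.24], [0.047, 0, -0.029], -0.2],
  ],
)

```text
t: 9.55
tool_pos: [0.5096, 0.149, 0.2391]
tcp_rot: [[0.004, 1.0, 0.0], [0.496, -0.002, 0.868], [0.868, -0.003, -0.496]]
force: [0.3, -0.4, -1.4]
opening: 0.063
finger_force: 38.8
```

>>> apply_moves(
  series=[
    [[0.25, 0.08, 0.34], [0, 0, 0], -0.2],
    [[0.49, 0.17, 0.68], [0, 0, 0], -0.2],
    [[0.49, 0.17, 0.68], [0, 0, 0], -0.2],
    [[0.49, 0.17, 0.68], [0, 0, 0], -0.2],
    [[0.49, 0.17, 0.68], [0, 0, 0], -0.2],
  ],
)

```text
t: 10.18
tool_pos: [0.5308, 0.2484, 0.2503]
tcp_rot: [[0.003, 1.0, 0.002], [0.497, -0.003, 0.868], [0.868, -0.001, -0.497]]
force: [0.0, -1.1, -0.8]
opening: 0.0629
finger_force: 39.4
```

>>> apply_moves(
  series=[
    [[-0.04, -0.01, 0.13], [0.004, 0.014, 0.04], -0.2],
    [[-0.08, -0.02, 0.26], [0.008, 0.028, 0.08], -0.2],
    [[-0.12, -0.02, 0.39], [0.012, 0.042, 0.12], -0.2],
    [[-0.15, -0.03, 0.52], [0.015, 0.055, 0.166], -0.2],
    [[-0.15, -0.03, 0.52], [0.015, 0.055, 0.166], -0.2],
    [[-0.15, -0.03, 0.52], [0.015, 0.055, 0.166], -0.2],
  ],
)

```text
t: 10.92
tool_pos: [0.5276, 0.294, 0.2046]
tcp_rot: [[0.498, 0.867, 0.001], [0.291, -0.169, 0.942], [0.817, -0.468, -0.336]]
force: [-0.3, -0.8, -0.7]
opening: 0.0632
finger_force: 39.3
```

```bash
python3 log.py; python3 - <<'E'
from pour import *
q=pickle.load(open("log.pkl","rb"))[-1]["q"]
x,R,q=seq([pose(50)],q)
np.set_printoptions(precision=4)
print(pose(30)[0])
from workcell import imaging;import cv2
f=imaging.grab_frame("scene");cv2.imwrite("pics/s3.png",cv2.resize(f["pixels"][100:330,260:560,::-1],None,fx=2.5,fy=2.5))
E
```

```text
10.925 [-0.1844  0.7662  1.8243  1.2361  1.3725 -0.4973] [0.5276 0.294  0.2046] [[0.4978596323672962, 0.8672565105734371, 0.0013897219457280944], [0.2911627749249276, -0.16865469142608705, 0.9416898818390199], [0.8169210640919456, -0.4684247430782846, -0.3364791748606833]] 0.06315737919163648 [-0.3311 -0.821  -0.7113] 39.33052514788869
shift [0.03, -0.021, 0.017] turn [0.023, 0.027, 0.112] rows 2 dist 0.005 ang 21  -> q [-0.2   0.82  1.83  1.29  1.46 -0.21]
[0.5265 0.2947 0.2039]
```

View pics/s3.png

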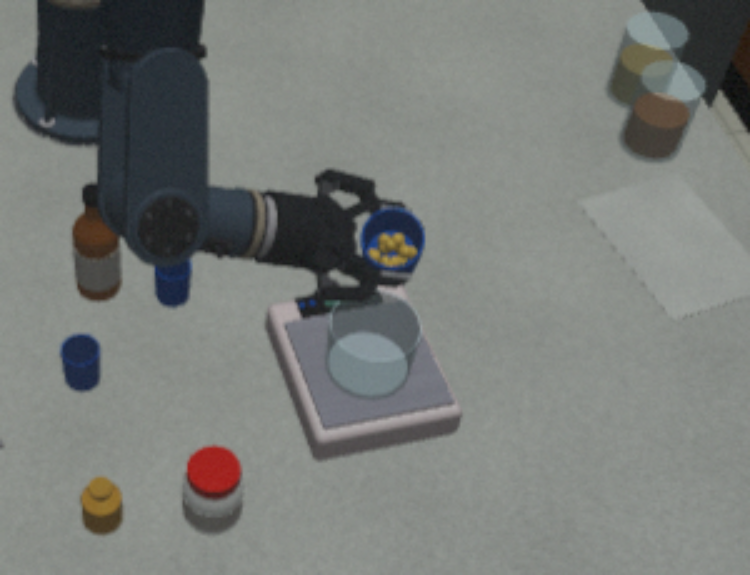

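The scene crop shows the cup tilted at (393,240) with its nuggets. The beaker below it at (373,345) is untouched. Pouring.

>>> apply_moves(
  series=[
    [[0.02, -0.01, 0.01], [0.01, 0.011, 0.045], -0.2],
    [[0.03, -0.02, 0.01], [0.02, 0.022, 0.09], -0.2],
    [[0.05, -0.02, 0.01], [0.03, 0.032, 0.13], -0.2],
    [[0.05, -0.02, 0.01], [0.039, 0.04, 0.166], -0.2],
    [[0.05, -0.02, 0.01], [0.039, 0.04, 0.166], -0.2],
  ],
)

```text
t: 11.6
tool_pos: [0.5283, 0.2976, 0.2101]
tcp_rot: [[0.864, 0.503, 0.003], [0.083, -0.148, 0.986], [0.497, -0.851, -0.169]]
force: [-0.3, -0.0, -0.9]
opening: 0.0631
finger_force: 39.3
```

>>> apply_moves(
  series=[
    [[0.01, 0, -0.01], [0.003, 0.002, 0.022], -0.2],
    [[0.02, 0, -0.01], [0.007, 0.003, 0.044], -0.2],
    [[0.03, 0, -0.02], [0.01, 0.005, 0.067], -0.2],
    [[0.04, 0, -0.02], [0.014, 0.006, 0.089], -0.2],
    [[0.06, 0, -0.03], [0.017, 0.006, 0.111], -0.2],
    [[0.07, 0.01, -0.04], [0.021, 0.007, 0.133], -0.2],
    [[0.08, 0.01, -0.04], [0.025, 0.007, 0.155], -0.2],
    [[0.09, 0.01, -0.05], [0.027, 0.007, 0.167], -0.2],
    [[0.1, 0.02, -0.05], [0.029, 0.007, 0.178], -0.2],
    [[0.11, 0.02, -0.05], [0.031, 0.007, 0.189], -0.2],
    [[0.12, 0.02, -0.06], [0.033, 0.007, 0.2], -0.2],
    [[0.13, 0.02, -0.06], [0.035, 0.007, 0.211], -0.2],
    [[0.14, 0.02, -0.07], [0.037, 0.007, 0.222], -0.2],
    [[0.15, 0.02, -0.07], [0.039, 0.006, 0.233], -0.2],
    [[0.16, 0.02, -0.08], [0.041, 0.006, 0.244], -0.2],
    [[0.18, 0.03, -0.09], [0.046, 0.005, 0.266], -0.2],
    [[0.2, 0.03, -0.1], [0.05, 0.003, 0.288], -0.2],
    [[0.21, 0.04, -0.11], [0.054, 0.002, 0.31], -0.2],
    [[0.23, 0.05, -0.12], [0.058, 0, 0.332], -0.2],
    [[0.23, 0.05, -0.12], [0.058, 0, 0.332], -0.2],
  ],
)

```text
t: 14.1
tool_pos: [0.5548, 0.2853, 0.2209]
tcp_rot: [[0.868, -0.497, 0.002], [0.001, 0.005, 1.0], [-0.497, -0.868, 0.005]]
force: [0.7, 0.0, -0.1]
opening: 0.0634
finger_force: 39.4
```

>>> apply_moves(
  series=[
    [[0.01, -0.01, -0.01], [0, 0, 0.022], -0.2],
    [[0.03, -0.02, -0.02], [0, 0, 0.044], -0.2],
    [[0.04, -0.04, -0.03], [0, 0, 0.067], -0.2],
    [[0.06, -0.04, -0.04], [0, 0, 0.089], -0.2],
    [[0.07, -0.05, -0.05], [0, 0, 0.111], -0.2],
    [[0.08, -0.06, -0.06], [0, 0, 0.133], -0.2],
    [[0.08, -0.06, -0.06], [0, 0, 0.133], -0.2],
    [[0.08, -0.06, -0.06], [0, 0, 0.133], -0.2],
  ],
)

```text
t: 15.1
tool_pos: [0.5664, 0.2783, 0.2224]
tcp_rot: [[0.592, -0.806, 0.001], [0.003, 0.004, 1.0], [-0.806, -0.592, 0.005]]
force: [0.2, -0.6, -1.2]
opening: 0.0629
finger_force: 39.4
```

```bash
python3 log.py; python3 - <<'E'
from workcell import imaging;import cv2,numpy as np
f=imaging.grab_frame("scene");a=cv2.resize(f["pixels"][140:290,330:480,::-1],None,fx=2.6,fy=2.6)
f=imaging.grab_frame("wrist");b=cv2.resize(f["pixels"][:,:,::-1],(400,250));b=cv2.copyMakeBorder(b,0,140,0,0,0)
cv2.imwrite("pics/s4.png",np.hstack([a,b]))
E
```

```text
15.1 [-0.2298  0.9401  1.7197  1.3699  1.6804  1.4087] [0.5664 0.2783 0.2224] [[0.5919019071563371, -0.8060088505053916, 0.0013657275233166111], [0.0031966849495089, 0.004041932424448173, 0.9999867219056509], [-0.806003668422188, -0.5918896820263497, 0.004968983872209488]] 0.06288263336651935 [ 0.2442 -0.6296 -1.2229] 39.426714578439714
```

View pics/s4.png

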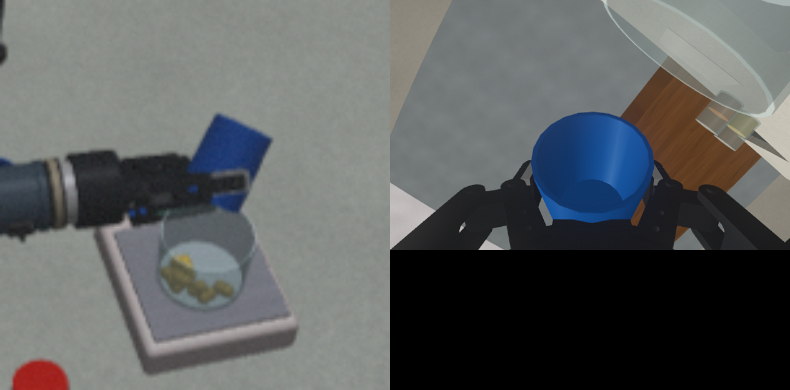

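The cup at crop (230,160) is inverted and empty, also in the wrist view. The nuggets lie inside the beaker at (200,280). Now I'll retreat upward, unroll and head for the post.

```bash
python3 - <<'E'
from pour import *
q=pickle.load(open("log.pkl","rb"))[-1]["q"]
x,R=fkT(q)
A=tool(r(90),r(30),-1);F=tool(r(95),r(30),-1)
Rm=tool(r(90),r(10),-1,r(70))
post=np.array([.562,-.2245,.061]); T=post-F@o
np.save("T_place.npy",T);print("final tcp",T.round(4).tolist())
seq([(x+[-.01,-.0,.1],R),([.55,.22,.32],Rm),([.55,.14,.29],A),([.55,.035,.27],A),([.552,-.07,.26],A),([.556,-.14,.24],F),(T+[0,0,.09],F),(T+[0,0,.02],F)],q)
E
```

```text
final tcp [0.5601, -0.2035, 0.1021]
shift [-0.721, -0.426, 0.004] turn [-0.0, -0.0, 0.0] rows 2 dist 0.100 ang 0  -> q [-0.23  0.75  1.75  1.39  1.71  1.57]
shift [-0.017, 0.053, -0.486] turn [-0.059, 0.017, -0.408] rows 7 dist 0.059 ang 74  -> q [-0.33  0.66  1.73  1.21  1.66  0.35]
shift [-0.124, 0.341, -0.613] turn [-0.068, -0.097, -0.385] rows 7 dist 0.085 ang 73  -> q [-0.41  0.57  1.67  0.92  1.53 -0.77]
shift [-0.582, -0.001, -0.674] turn [-0.0, 0.0, 0.0] rows 2 dist 0.107 ang 0  -> q [-0.57  0.63  1.61  0.82  1.63 -0.85]
shift [-0.51, 0.016, -0.716] turn [-0.0, 0.0, 0.0] rows 2 dist 0.106 ang 0  -> q [-0.71  0.69  1.49  0.73  1.75 -0.89]
shift [-0.437, 0.033, -0.421] turn [0.024, 0.0, -0.014] rows 2 dist 0.073 ang 5  -> q [-0.76  0.79  1.33  0.64  1.87 -0.94]
shift [-0.61, -0.013, -0.259] turn [-0.0, 0.0, 0.0] rows 2 dist 0.080 ang 0  -> q [-0.82  0.89  1.22  0.6   1.9  -0.98]
shift [-0.505, -0.0, 0.292] turn [-0.0, 0.0, 0.0] rows 2 dist 0.070 ang 0  -> q [-0.82  0.99  1.23  0.58  1.81 -1.04]
```

>>> apply_moves(
  series=[
    [[-0.36, -0.21, 0], [0, 0, 0], -0.2],
    [[-0.72, -0.43, 0], [0, 0, 0], -0.2],
    [[-0.72, -0.43, 0], [0, 0, 0], -0.2],
    [[-0.72, -0.43, 0], [0, 0, 0], -0.2],
    [[-0.72, -0.43, 0], [0, 0, 0], -0.2],
  ],
)

```text
t: 15.82
tool_pos: [0.557, 0.2778, 0.3214]
tcp_rot: [[0.589, -0.808, 0.001], [0.003, 0.004, 1.0], [-0.808, -0.589, 0.005]]
force: [-0.5, 0.1, -0.8]
opening: 0.0631
finger_force: 39.4
```

>>> apply_moves(
  series=[
    [[-0.02, 0.05, -0.49], [-0.059, 0.017, -0.408], -0.2],
    [[-0.02, 0.05, -0.49], [-0.059, 0.017, -0.408], -0.2],
    [[-0.02, 0.05, -0.49], [-0.059, 0.017, -0.408], -0.2],
    [[-0.02, 0.05, -0.49], [-0.059, 0.017, -0.408], -0.2],
    [[-0.02, 0.05, -0.49], [-0.059, 0.017, -0.408], -0.2],
    [[-0.02, 0.05, -0.49], [-0.059, 0.017, -0.408], -0.2],
    [[-0.02, 0.05, -0.49], [-0.059, 0.017, -0.408], -0.2],
    [[-0.02, 0.05, -0.49], [-0.059, 0.017, -0.408], -0.2],
    [[-0.02, 0.05, -0.49], [-0.059, 0.017, -0.408], -0.2],
  ],
)

```text
t: 16.95
tool_pos: [0.5508, 0.2189, 0.3199]
tcp_rot: [[0.942, 0.336, -0.002], [0.06, -0.163, 0.985], [0.331, -0.927, -0.174]]
force: [0.3, -0.0, -0.4]
opening: 0.0626
finger_force: 39.4
```

>>> apply_moves(
  series=[
    [[-0.12, 0.34, -0.61], [-0.068, -0.097, -0.385], -0.2],
    [[-0.12, 0.34, -0.61], [-0.068, -0.097, -0.385], -0.2],
    [[-0.12, 0.34, -0.61], [-0.068, -0.097, -0.385], -0.2],
    [[-0.12, 0.34, -0.61], [-0.068, -0.097, -0.385], -0.2],
    [[-0.12, 0.34, -0.61], [-0.068, -0.097, -0.385], -0.2],
    [[-0.12, 0.34, -0.61], [-0.068, -0.097, -0.385], -0.2],
    [[-0.12, 0.34, -0.61], [-0.068, -0.097, -0.385], -0.2],
    [[-0.12, 0.34, -0.61], [-0.068, -0.097, -0.385], -0.2],
    [[-0.12, 0.34, -0.61], [-0.068, -0.097, -0.385], -0.2],
    [[-0.12, 0.34, -0.61], [-0.068, -0.097, -0.385], -0.2],
  ],
)

```text
t: 18.2
tool_pos: [0.5512, 0.1392, 0.2903]
tcp_rot: [[0.003, 1.0, -0.002], [0.5, 0.0, 0.866], [0.866, -0.004, -0.5]]
force: [-0.2, 1.0, -0.3]
opening: 0.0632
finger_force: 39.5
```

>>> apply_moves(
  series=[
    [[-0.29, 0, -0.34], [0, 0, 0], -0.2],
    [[-0.58, 0, -0.67], [0, 0, 0], -0.2],
    [[-0.58, 0, -0.67], [0, 0, 0], -0.2],
    [[-0.58, 0, -0.67], [0, 0, 0], -0.2],
  ],
)

```text
t: 18.7
tool_pos: [0.5511, 0.035, 0.2706]
tcp_rot: [[0.002, 1.0, -0.002], [0.5, 0.0, 0.866], [0.866, -0.003, -0.5]]
force: [-0.2, 0.0, -0.2]
opening: 0.0632
finger_force: 39.5
```

>>> apply_moves(
  series=[
    [[-0.26, 0.01, -0.36], [0, 0, 0], -0.2],
    [[-0.51, 0.02, -0.72], [0, 0, 0], -0.2],
    [[-0.51, 0.02, -0.72], [0, 0, 0], -0.2],
    [[-0.51, 0.02, -0.72], [0, 0, 0], -0.2],
  ],
)

```text
t: 19.2
tool_pos: [0.5534, -0.069, 0.2614]
tcp_rot: [[0.001, 1.0, -0.003], [0.5, 0.002, 0.866], [0.866, -0.002, -0.5]]
force: [-0.4, 0.2, -0.3]
opening: 0.0626
finger_force: 39.5
```

>>> apply_moves(
  series=[
    [[-0.22, 0.02, -0.21], [0.012, 0, -0.007], -0.2],
    [[-0.44, 0.03, -0.42], [0.024, 0, -0.014], -0.2],
    [[-0.44, 0.03, -0.42], [0.024, 0, -0.014], -0.2],
    [[-0.44, 0.03, -0.42], [0.024, 0, -0.014], -0.2],
  ],
)

```text
t: 19.7
tool_pos: [0.557, -0.1384, 0.2411]
tcp_rot: [[-0.043, 0.996, -0.079], [0.497, 0.09, 0.863], [0.866, -0.002, -0.499]]
force: [-0.2, -0.6, -1.1]
opening: 0.0629
finger_force: 39.5
```

```bash
python3 log.py; python3 - <<'E'
from rim import *
np.set_printoptions(precision=4,suppress=True)
f,n,cc,hh,an=look();print(n,"rim offset",cc,"h",hh,"tilt deg",an)
cv2.imwrite("pics/w5.png",f["pixels"][:,:,::-1])
r=np.deg2rad;q=pickle.load(open("log.pkl","rb"))[-1]["q"];o=np.load("cup.npy")[:3]
F=tool(r(95),r(30),-1);T=np.load("T_place.npy")
seq([(T+[0,0,.09],F),(T+[0,0,.02],F)],q)
# nuggets and post as seen from above
from h import plane
f=imaging.grab_frame("top");pickle.dump(f,open("top2.pkl","wb"));P=cloud(f)
hsv=cv2.cvtColor(f["pixels"],cv2.COLOR_RGB2HSV);y=(abs(hsv[...,0].astype(int)-23)<8)&(hsv[...,1]>90)&(hsv[...,2]>70)
nn,_,st,ce=cv2.connectedComponentsWithStats(y.astype(np.uint8));print([(c.round().tolist(),int(s[4])) for c,s in zip(ce[1:],st[1:]) if s[4]>3])
E
```

```text
19.7 [-0.7557  0.7871  1.3266  0.645   1.8732 -0.9324] [ 0.557  -0.1384  0.2411] [[-0.043232597027690396, 0.9959506254162537, -0.07882445234325779], [0.49742168586768504, 0.08988169016253907, 0.8628400478663907], [0.8664309603094706, -0.0019061758834197425, -0.4992932580264929]] 0.06287943506405698 [-0.1633 -0.5953 -1.1309] 39.47642746628844
7572 rim offset ((-0.003179710591211915, -0.001515901298262179), 0.03680853918194771) h [0.0754 0.0792 0.0804] tilt deg 1.4108317457427326
shift [-0.625, -0.023, -0.267] turn [-0.001, -0.0, -0.0] rows 2 dist 0.082 ang 0  -> q [-0.8182  0.8954  1.2238  0.6001  1.8981 -0.9806]
shift [-0.505, 0.0, 0.292] turn [-0.0, -0.0, -0.0] rows 2 dist 0.070 ang 0  -> q [-0.8182  0.9874  1.2331  0.5835  1.8139 -1.0395]
[([353.0, 107.0], 224), ([236.0, 131.0], 76), ([223.0, 133.0], 24), ([236.0, 144.0], 31)]
```

View pics/w5.png

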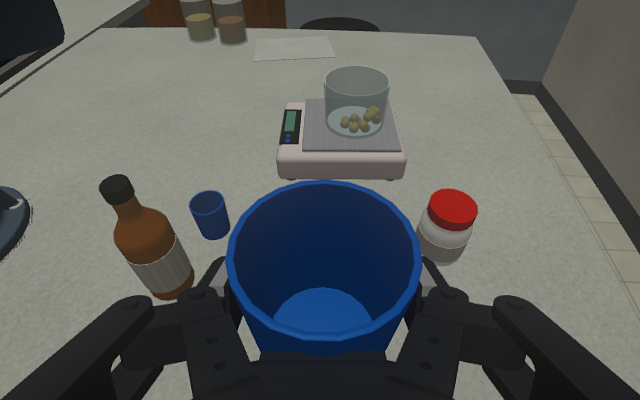

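The wrist view shows the blue cup empty at (323,270). The beaker at (357,105) holds all the nuggets and nothing was spilled. The grasp is unchanged.

>>> apply_moves(
  series=[
    [[-0.31, -0.01, -0.13], [0, 0, 0], -0.2],
    [[-0.62, -0.02, -0.27], [0, 0, 0], -0.2],
    [[-0.62, -0.02, -0.27], [0, 0, 0], -0.2],
    [[-0.62, -0.02, -0.27], [0, 0, 0], -0.2],
  ],
)

```text
t: 20.3
tool_pos: [0.5606, -0.2046, 0.1933]
tcp_rot: [[-0.044, 0.996, -0.078], [0.498, 0.089, 0.863], [0.866, -0.001, -0.5]]
force: [0.4, 0.3, 1.1]
opening: 0.0627
finger_force: 39.5
```

>>> apply_moves(
  series=[
    [[-0.2, 0, 0.12], [0, 0, 0], -0.2],
    [[-0.4, 0, 0.23], [0, 0, 0], -0.2],
    [[-0.51, 0, 0.29], [0, 0, 0], -0.2],
    [[-0.51, 0, 0.29], [0, 0, 0], -0.2],
    [[-0.51, 0, 0.29], [0, 0, 0], -0.2],
  ],
)

```text
t: 20.92
tool_pos: [0.5609, -0.2065, 0.1223]
tcp_rot: [[-0.044, 0.996, -0.077], [0.499, 0.088, 0.862], [0.866, -0.001, -0.501]]
force: [-0.4, -1.0, 0.1]
opening: 0.0631
finger_force: 39.5
```

```bash
python3 log.py; python3 - <<'E'
from rim import *
np.set_printoptions(precision=4,suppress=True)
from workcell import telemetry
v=np.load("cup.npy");s=telemetry.state();R=s["tcp_rot"]
print("cup origin pred",s["tool_pos"]+R@v[:3],"axis",R@v[3:])
e=s["tool_pos"]+R@v[:3]
ims=[]
for n in("scene","top"):
    f=imaging.grab_frame(n);P=cloud(f);hsv=cv2.cvtColor(f["pixels"],cv2.COLOR_RGB2HSV)
    b=(abs(hsv[...,0].astype(int)-112)<14)&(hsv[...,1]>90)&(np.hypot(P[...,0]-e[0],P[...,1]-e[1])<.05)
    p=P[b&(P[...,2]>e[2]+.07)&(P[...,2]<e[2]+.09)]
    if len(p)>20: print(n,"rim",len(p),cv2.minEnclosingCircle(np.float32(p[:,:2])))
    x=cv2.projectPoints(np.array([[.564,-.2235,.09]]),cv2.Rodrigues(f["R"])[0],f["t"],np.array([[f["fx"],0,f["cx"]],[0,f["fy"],f["cy"]],[0,0,1]]),np.float64(f["D"]))[0].ravel().astype(int)
    ims.append(cv2.resize(f["pixels"][max(x[1]-65,0):x[1]+65,x[0]-65:x[0]+65,::-1],(390,390)))
cv2.imwrite("pics/s6.png",np.hstack(ims))
r=np.deg2rad;q=s["q"];F=tool(r(95),r(30),-1);T=np.load("T_place.npy")
seq([(T,F)],q)
E
```

```text
20.925 [-0.8196  0.9893  1.2251  0.5815  1.8188 -1.0377] [ 0.5609 -0.2065  0.1223] [[-0.04362712427724099, 0.9961090835795892, -0.07657262981985993], [0.49884788734192587, 0.08812691891976011, 0.8621974434294081], [0.8655908151787398, -0.0005828995978380451, -0.5007516359496628]] 0.06305263960751024 [-0.3542 -0.9559  0.0993] 39.462229692726396
cup origin pred [ 0.5628 -0.2276  0.0812] axis [-0.0043  0.0049  1.    ]
scene rim 160 ((0.5640382766723633, -0.22475531697273254), 0.03748716413974762)
shift [-0.132, -0.004, 0.106] turn [-0.0, 0.0, -0.0] rows 1 dist 0.020 ang 0  -> q [-0.8176  1.0145  1.2316  0.5789  1.7913 -1.0542]
```

View pics/s6.png

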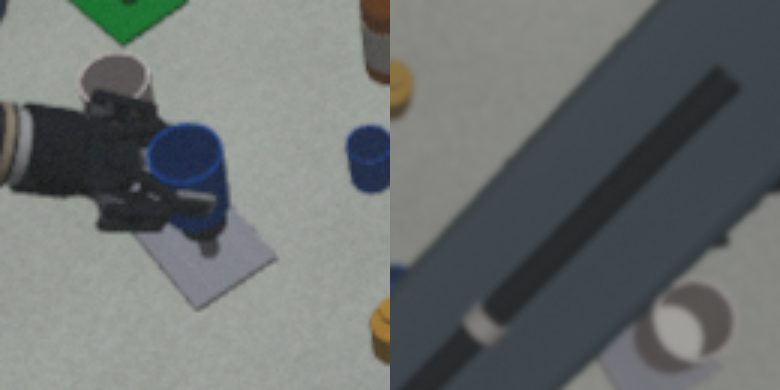

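The scene half shows the blue cup at (187,190) just above the free post pad at (207,225). The white cup at (115,85) stands clear behind the gripper. Lowering.

>>> apply_moves(
  series=[
    [[-0.04, 0, 0.04], [0, 0, 0], -0.2],
    [[-0.08, 0, 0.07], [0, 0, 0], -0.2],
    [[-0.13, 0, 0.105], [0, 0, 0], -0.2],
    [[-0.13, 0, 0.105], [0, 0, 0], -0.2],
    [[-0.13, 0, 0.105], [0, 0, 0], -0.2],
  ],
)

```text
t: 21.65
tool_pos: [0.5603, -0.2034, 0.1021]
tcp_rot: [[-0.043, 0.996, -0.077], [0.499, 0.088, 0.862], [0.866, -0.001, -0.501]]
force: [-0.4, -0.8, -1.1]
opening: 0.0626
finger_force: 39.5
```

```bash
python3 log.py; python3 - <<'E'
from plan import *
from workcell import telemetry
np.set_printoptions(precision=4,suppress=True)
v=np.load("cup.npy");s=telemetry.state();R=s["tcp_rot"];print(s["tool_pos"]+R@v[:3],R@v[3:])
E
```

```text
21.65 [-0.8171  1.0147  1.2312  0.579   1.7915 -1.0532] [ 0.5603 -0.2034  0.1021] [[-0.04306809105956493, 0.9961043311217249, -0.07694999059795983], [0.49893993208863224, 0.0881735053652585, 0.8621394186087269], [0.8655657593157642, -0.0012627240964857781, -0.500793691881178]] 0.06262962995415773 [-0.4162 -0.8453 -1.109 ] 39.4960631095455
[ 0.5622 -0.2244  0.061 ] [-0.0037  0.005   1.    ]
```

>>> apply_moves(
  series=[
    [[-0.009, 0, 0.005], [0, 0, 0], -0.2],
    [[-0.009, 0, 0.005], [0, 0, 0], -0.2],
    [[-0.009, 0, 0.005], [0, 0, 0], 0.5],
    [[-0.009, 0, 0.005], [0, 0, 0], 0.7],
    [[-0.009, 0, 0.005], [0, 0, 0], 0.9],
    [[-0.009, 0, 0.005], [0, 0, 0], 0.9],
    [[-0.009, 0, 0.005], [0, 0, 0], 0.9],
  ],
  squeeze=20,
)

```text
t: 22.52
tool_pos: [0.5604, -0.2034, 0.1011]
tcp_rot: [[-0.043, 0.996, -0.077], [0.499, 0.088, 0.862], [0.866, -0.001, -0.501]]
force: [-0.2, -0.2, 0.4]
opening: 0.0812
finger_force: 0.0
```

```bash
python3 log.py
```

```text
22.525 [-0.8171  1.0161  1.2311  0.5789  1.7902 -1.0541] [ 0.5604 -0.2034  0.1011] [[-0.04321971240372079, 0.9961089622367523, -0.07680489444924991], [0.4989914265919644, 0.08812378739593188, 0.8621146990294929], [0.8655285163687306, -0.001064634499401522, -0.5008585168547369]] 0.08121709585586002 [-0.2098 -0.184   0.3841] 0.0
```

>>> apply_moves(
  series=[
    [[0, 0, -0.1], [0, 0, 0], 0.9],
    [[0, 0, -0.25], [0, 0, 0], 0.9],
    [[0, 0, -0.5], [0, 0, 0], 0.9],
    [[0, 0, -0.9], [0, 0, 0], 0.9],
    [[0, 0, -0.9], [0, 0, 0], 0.9],
    [[0, 0, -0.9], [0, 0, 0], 0.9],
  ],
)

```text
t: 23.28
tool_pos: [0.5684, -0.297, 0.1552]
tcp_rot: [[-0.043, 0.996, -0.076], [0.499, 0.087, 0.862], [0.865, -0.001, -0.501]]
force: [0.3, 0.2, -0.4]
opening: 0.0808
finger_force: 0.0
```

>>> apply_moves(
  series=[
    [[0.3, 0, -0.4], [0, 0, 0], 0.9],
    [[0.6, 0, -0.7], [0, 0, 0], 0.9],
    [[0.6, 0, -0.7], [0, 0, 0], 0.9],
    [[0.6, 0, -0.7], [0, 0, 0], 0.9],
  ],
)

```text
t: 23.78
tool_pos: [0.5717, -0.3317, 0.2587]
tcp_rot: [[-0.042, 0.996, -0.078], [0.498, 0.089, 0.863], [0.866, -0.003, -0.499]]
force: [0.4, 0.7, 0.4]
opening: 0.0811
finger_force: 0.0
```

```bash
python3 log.py; python3 - <<'E'
from plan import *; from h import cloud,cv2
from workcell import imaging
np.set_printoptions(precision=4,suppress=True)
e=[.562,-.2245]
for n in("scene","top"):
    f=imaging.grab_frame(n);P=cloud(f);hsv=cv2.cvtColor(f["pixels"],cv2.COLOR_RGB2HSV)
    b=(abs(hsv[...,0].astype(int)-112)<14)&(hsv[...,1]>90)&(np.hypot(P[...,0]-e[0],P[...,1]-e[1])<.06)
    p=P[b&(P[...,2]>.125)]
    if len(p)>20: print(n,"rim",len(p),cv2.minEnclosingCircle(np.float32(p[:,:2])),np.percentile(p[:,2],[5,50,98]))
    if n=="scene": a=f["pixels"][160:310,190:450,::-1]
cv2.imwrite("pics/s7.png",cv2.resize(a,None,fx=3,fy=3))
E
```

```text
23.775 [-0.9124  0.9508  0.8745  0.6097  2.191  -0.8735] [ 0.5717 -0.3317  0.2587] [[-0.041944183173309176, 0.996045172004857, -0.07832433098174904], [0.49762740419351587, 0.08880459594043459, 0.86283295621776], [0.8663761608525172, -0.0027855099480759544, -0.4993842096430184]] 0.08109186824910847 [0.3795 0.6961 0.4099] 0.0
scene rim 204 ((0.5519433617591858, -0.22638297080993652), 0.048906322568655014) [0.1263 0.1343 0.6408]
top rim 57 ((0.5515825748443604, -0.2328909933567047), 0.04313090816140175) [0.1264 0.1349 0.1419]
```

View pics/s7.png

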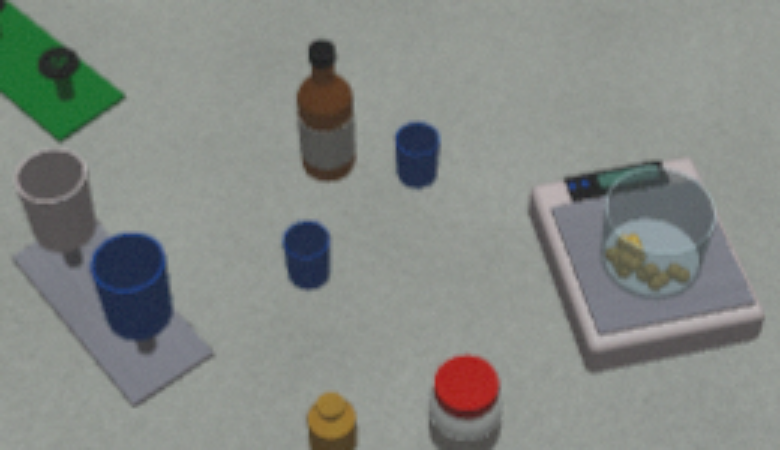

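The blue cup stands upright at (135,285) on the free post (147,342). The white cup (57,200), bottle, jar and weight are undisturbed, and the nuggets are in the beaker at (650,260). One centring check, then I hand in if it's good.

```bash
python3 - <<'E'
from plan import *; from h import cloud,cv2
from workcell import imaging,ctrl
np.set_printoptions(precision=4,suppress=True)
f=imaging.grab_frame("scene");P=cloud(f);hsv=cv2.cvtColor(f["pixels"],cv2.COLOR_RGB2HSV)
b=(abs(hsv[...,0].astype(int)-112)<14)&(hsv[...,1]>90)&(np.hypot(P[...,0]-.562,P[...,1]+.2245)<.06)&(P[...,2]>.13)&(P[...,2]<.15)
n,l,st,_=cv2.connectedComponentsWithStats(b.astype(np.uint8)); p=P[l==1+st[1:,4].argmax()]
c=(np.percentile(p[:,:2],2,axis=0)+np.percentile(p[:,:2],98,axis=0))/2
d=np.hypot(*(c-[.5674,-.2221]));print("rim",c,"off post (scene-measured)",d)
if d<.009: print(ctrl.hand_in())
E
```

```text
rim [ 0.5656 -0.2228] off post (scene-measured) 0.001900063573428314
the job is handed in; nothing more can be done
None
```

I handed the job in at about 24 s. The last images show the nuggets in the beaker with none spilled, and the empty blue cup upright on the free post about 2 mm off centre; the judge's verdict was not reported.

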